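# Angle the stringer blank past the post into the length-check bay

### The arm

A 6-joint arm with a two-finger parallel gripper is mounted at the origin on the work surface. World frame = base frame: x ahead of the robot, y to its left, z up, the work surface at z = 0. Lengths are in m, angles in rad, forces in N, time in s.
With the tool pointing down it reaches from about 0.325 to 1 m from the base axis. Payload 5.1 kg.
Tool frame: the origin (TCP) lies between the finger pads; the fingertips stand 22 mm ahead of it and the grasp point (between the pads) lies 3 mm ahead of it (r.tip_extent is the distance from the TCP to the fingertips, in m); z points along the fingers, y is the line along which they close (so a half turn about z gives the same grasp; the last joint's range is limited). The gripper opens to 85 mm and grips with 20 to 120 N. Pads are 22 mm wide; open, the fingers measure 114 mm over their backs; the gripper's body (76 mm by 85 mm) begins 54 mm behind the grasp point. The pads swing forward as they close: fully open they stand 13 mm farther back than shut.
Start: joints at [1.154, 0.124, 1.65, -0, 1.367, -0.083], TCP at [0.213, 0.614, 0.253] pointing down, gripper open.
Joint ranges: [-2.61, 2.61], [-1.02, 2.33], [0.03, 2.71], [-1.35, 4.49], [0.32, 2.68], [-2.91, 2.91]. Speed limits (rad/s): [2.57, 2.57, 3.14, 3.14, 3.14, 3.14].

### API

Orientations are given as a 3x3 rotation matrix whose columns are the frame's x, y, z axes.
In Python, from workcell import r gives the robot as it stands. Calls block until the motion is done:
- r.move_pose(position, orientation): joint-space move of the TCP to a pose.
- r.line_to(position, rot=None, v=0.15): straight line of the TCP; rot=None keeps the orientation; v is the mean speed in m/s.
- r.set_joints(angles): joint-space move.
- r.command_gripper(opening, strength=None): opening from 0.0 (shut) to 1.0 (fully open); strength is the grip in N (None keeps the last); returns when the fingers have stopped.
- r.dwell(seconds).
- r.inverse_kinematics(position, orientation): joint angles nearest the present ones, or None.
- r.get_state(): the state.
- r.grab_frame(name): name is "side" or "top"; returns the picture (400x640x3 uint8, red, green, blue); there is no depth.
- r.calibration(name): a dict with "fx", "fy", "cx", "cy" (pixels), "D" ([k1, k2, p1, p2, k3] as OpenCV has them; the pictures are not rectified), "rvec" (rotation vector, rad) and "tvec" (3), from world to camera coordinates, as OpenCV has them. Camera axes: x right, y down, z forward; pixel columns grow to the right and rows downward; lengths in m; the calibration is good to about 2 mm. A picture is of the moment at which its call begins. calibration takes no time and is no camera call.
A pose or a line that the arm cannot do raises r.IKError and nothing moves.
- r.hand_in(): hands the job in; it is judged then, once.
Trained networks look in the newest picture that a camera, given by its name, has taken for a name from the list of things; names that differ only in an ending like _2 or _b are one class to them, and where a whole thing is asked for, a point or a joint stands for the part that bears it (a point fixed in the world has none). Each returns a list of dicts, best first, with "score" (0 to 1); they miss things now and then, are a little off and sometimes report something else, mostly with a low value. They report only what shows in the picture. A call takes as long as a camera call. They do not tell look-alikes from the thing itself.
- r.spot_in(label, camera): "rect" ([left, top, width, height] in pixels, round what is visible of it).
The state is a dict: "clock": time; "qpos": joint angles; "joint_vel": joint speeds; "joint_torque": joint torques, N m; "position": TCP position; "tool_rot": TCP orientation; "force": force on the tool from outside, world axes, zero at the start; "torque": the same for the moment, N m; "grip_width": opening from 0.0 (shut) to 1.0 (fully open); "gripper_force": force on a finger pad.
Only numpy, scipy, OpenCV 4.12 (cv2) and the standard library are available. Lean on these libraries where they do the work, as an engineer would, in place of code of your own. Each camera call takes 0.05 s, during which the arm holds its last target. There are 200 camera calls.

### The job

Push the aluminium stringer blank along the bench with the fingertips: swing one end round, then push on the other end, so that it angles past the yellow-capped post and slides lengthwise into the blue bay until its leading end is home against the steel stop. Keep it flat on the bench the whole way (never pick it up), leave the other hardware where it is, and finish clear of everything.

Things in the scene. Friction and masses are not known exactly. Their poses are not given: they have to be found in the camera images.
- stringer: loose aluminium box section, 200 long x 26 wide x 24 high mm, 0.11 to 0.22 kg, red end caps, black holes on top. Origin at the centre of its underside; x along it, z up. Ends alike: either may lead. It starts flat before the bay, crosswise to it within 0.2 rad; the post stands between its half farther from the robot and the bay, its half nearer the robot has a free way
- cradle: fixed bay: two blue cheeks 26 mm high on the bare bench, a steel stop across the end. Origin on the bench; x points into the bay (robot's right, world -y, within 0.25 rad), z up. Cheeks 14 mm thick, 36 mm apart (y = -18 to 18), end at x = 150 mm; the far one (+y) starts at x = 0, the near one at 30; before each a wing flares out, by 23 mm over 55 (far) or 16 over 30 (near). Home: stringer origin at x = 30, y near 0, 70 mm of it sticking out
- stop_face (a point): centre of the stop's face, 12 mm above the bench, in the cradle at x = 130, y = 0 mm; axes as the cradle's
- post: fixed upright round steel post with a yellow cap, 20 mm diameter, 45 mm high; origin at the centre of its foot on the bench. It stands before the mouth, about 140 mm out and 45 mm to the side away from the robot (cradle x about -140, y about 45 mm)
- rivet_set: loose steel rivet set standing upright, 24 mm diameter, 85 mm high, origin at the centre of its foot; on the far side of the bay; leave alone
- stud: loose cadmium turnlock stud on its head, 26 mm diameter, 22 mm high, origin at the centre of its foot; on the far side of the bay; leave alone
- bolt_a: loose copper-coloured lock bolt standing on its head, 20 mm diameter, 42 mm high, origin at the centre of its foot; on the robot's side of the bay; leave alone
- bolt_b: second lock bolt, the same; leave alone
- rivet_jar: loose jar, 56 mm diameter, 75 mm high, origin at the centre of its foot; right of the work; leave alone
- driver: loose screwdriver lying left of the work; leave alone
- pin_dish: loose steel dish, 80 mm diameter, 30 mm high, origin at the centre of its foot; right of the work; leave alone
There are look-alikes about, which are no part of the job. Several things look just like the cradle: the one meant starts nearest to the robot's base.

How it is judged:
On the way:
1. the stringer has been swung round and its leading end lies in the mouth of the bay (angle between the x axis of stringer and the x axis of cradle, either way round below 0.5 rad and x of stringer in the frame of cradle between -0.125 and 0 m and y of stringer in the frame of cradle between -0.06 and 0.05 m), for 0.05 s.
At the end, for the whole second after the job is handed in: the stringer lies flat and still between the cheeks, its leading end within about 5 mm of the stop and in line with the bay within 0.15 rad; released (x of stringer in the frame of cradle between 0.024 and 0.035 m and angle between the x axis of stringer and the x axis of cradle, either way round below 0.15 rad and y of stringer in the frame of cradle between -0.012 and 0.012 m and height (world z) of stringer below 0.004 m and angle between stringer's own z axis and vertical below 0.05 rad and linear speed of stringer below 0.01 m/s); the robot touches nothing.
It fails at once if the stringer is lifted off the bench or tipped (height (world z) of stringer above 0.008 m or angle between stringer's own z axis and vertical above 0.25 rad).
It fails at once if a bystander (rivet set, stud, lock bolt, jar, screwdriver or dish) is moved more than 15 mm (distance of any of rivet_set, stud, bolt_a, bolt_b, rivet_jar, driver, pin_dish from where it was at the start of the episode above 0.015 m).
It also fails if it takes over 54 s, if anything falls off the work surface, if the arm or the gripper's body presses on something with over 40 N, if the wrist force passes 120 N, or if a joint passes its speed limit or range.

## Working session

There is one attempt and no reset: what is moved stays moved. The work goes in short steps, each a Python script; the robot and the scene stay as the last script left them, time stands still between calls to the robot, and variables do not carry over. Pictures are saved under pics/ and viewed, at most 10 in all, crops included, and the job is handed in when it is done.

```bash
mkdir -p pics; ls; cat > h.py <<'E'
import numpy as np, cv2
from workcell import r
def cal(n):
    c=r.calibration(n);K=np.array([[c['fx'],0,c['cx']],[0,c['fy'],c['cy']],[0,0,1.]])
    return K,np.array(c['D'],float),np.array(c['rvec'],float),np.array(c['tvec'],float)
def p2w(n,uv,z):
    K,D,rv,tv=cal(n);uv=np.array(uv,float).reshape(-1,1,2)
    p=cv2.undistortPoints(uv,K,D).reshape(-1,2);R=cv2.Rodrigues(rv)[0];C=-R.T@tv
    d=np.c_[p,np.ones(len(p))]@R
    z=np.broadcast_to(z,len(p));return C+d*((z-C[2])/d[:,2])[:,None]
def w2p(n,X):
    K,D,rv,tv=cal(n);return cv2.projectPoints(np.array(X,float).reshape(-1,1,3),rv,tv,K,D)[0].reshape(-1,2)
def save(n,f):
    im=r.grab_frame(n);cv2.imwrite('pics/'+f,cv2.cvtColor(im,cv2.COLOR_RGB2BGR));return im
E
python3 - <<'E'
from h import *
save('top','t0.png');save('side','s0.png')
for n in('top','side'):
    K,D,rv,tv=cal(n);R=cv2.Rodrigues(rv)[0];print(n,-R.T@tv,K[0,0],R[2])
    for l in('stringer','cradle','post','bolt_a','stud','rivet_set','rivet_jar','pin_dish'):
        print(l,[(np.round(d['rect']).tolist(),round(d['score'],2)) for d in r.spot_in(l,n)])
print(r.get_state()['clock'])
E
```

```text
pics
top [ 0.34726701 -0.00418974  1.39698775] 424.0877169241146 [ 0.13189991  0.0025666  -0.99125972]
stringer [([276.0, 156.0, 9.0, 58.0], 0.59)]
cradle [([328.0, 161.0, 63.0, 28.0], 0.6), ([403.0, 126.0, 63.0, 28.0], 0.56)]
post []
bolt_a []
stud []
rivet_set []
rivet_jar [([427.0, 230.0, 20.0, 17.0], 0.72)]
pin_dish [([427.0, 184.0, 26.0, 24.0], 0.82)]
side [ 0.3548553  -0.71114626  0.65478165] 369.2227370206406 [ 0.20028153  0.75272393 -0.62713156]
stringer [([281.0, 181.0, 70.0, 15.0], 0.97)]
cradle [([421.0, 286.0, 69.0, 102.0], 0.9), ([330.0, 217.0, 54.0, 72.0], 0.84)]
post []
bolt_a [([317.0, 257.0, 11.0, 13.0], 0.53)]
stud [([384.0, 238.0, 5.0, 12.0], 0.47)]
rivet_set [([397.0, 243.0, 11.0, 29.0], 0.48)]
rivet_jar [([269.0, 337.0, 36.0, 50.0], 0.93), ([332.0, 217.0, 53.0, 75.0], 0.68)]
pin_dish [([339.0, 337.0, 42.0, 39.0], 0.94)]
0.9
```

View pics/t0.png

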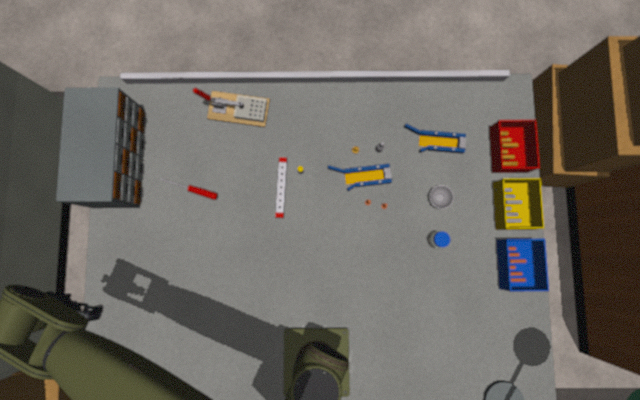

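View pics/s0.png

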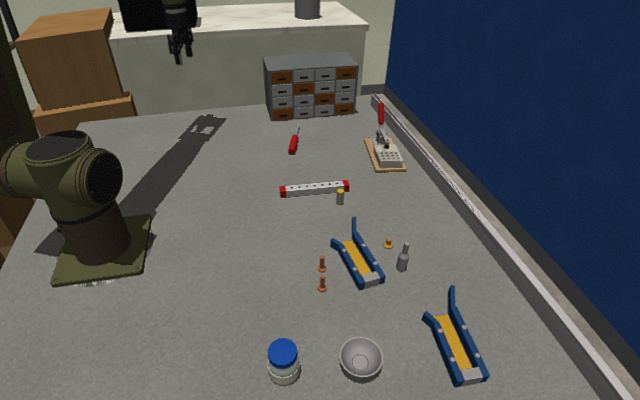

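The top view shows the stringer at about (281,187), post at (300,169), and two look-alike bays: one at (360,176) and one at (435,140). The one at (360,176) is nearer the base (320,380) and has the bolts and post around it, so it fits. I'll confirm that in an enlarged crop.

```bash
python3 - <<'E'
import cv2,numpy as np
t=cv2.imread('pics/t0.png')[145:225,265:400];s=cv2.imread('pics/s0.png')[170:300,270:420]
cv2.imwrite('pics/c1.png',cv2.resize(t,(800,474),interpolation=cv2.INTER_CUBIC))
cv2.imwrite('pics/c2.png',cv2.resize(s,(690,598),interpolation=cv2.INTER_CUBIC))
E
```

```text
(no output)
```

View pics/c1.png

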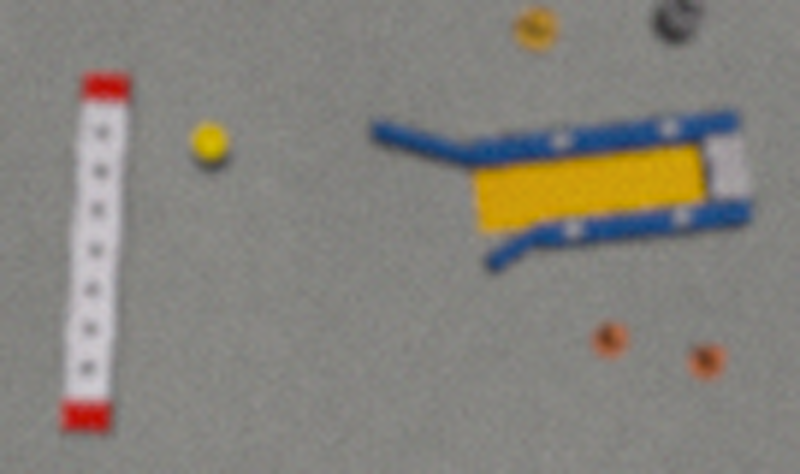

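View pics/c2.png

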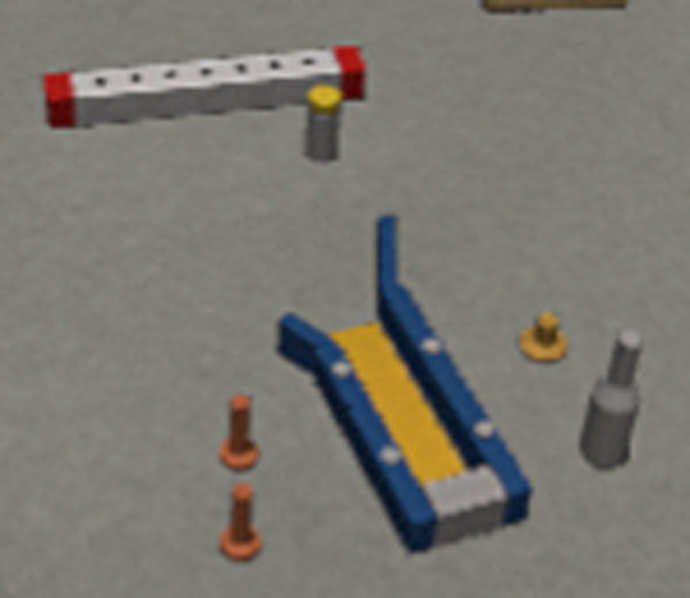

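The crops confirm the bay at (360,176) in the top view, with the bolts on the near side, the stud and rivet set beyond it, and the post before its mouth. Next I fit the poses from both views.

```bash
cat > fit.py <<'E'
from h import *
from scipy.optimize import least_squares
T=lambda p:((np.array(p)+.5)/5.926-.5+[265,145]); S=lambda p:((np.array(p)+.5)/4.6-.5+[270,170])
def fit(obs,x0):
    def X(q,P):
        c,s=np.cos(q[2]),np.sin(q[2]);return np.array([q[0]+c*P[0]-s*P[1],q[1]+s*P[0]+c*P[1],P[2]])
    f=lambda q:np.concatenate([(w2p(n,X(q,np.array(P)/1e3))-uv).ravel() for n,P,uv in obs])
    o=least_squares(f,x0,loss='soft_l1');return o.x,f(o.x).reshape(-1,2)
E
python3 - <<'E'
from fit import *
c=[('top',(150,32,26),T((738,112))),('top',(150,-32,26),T((750,222))),('top',(-55,48,26),T((377,131))),('top',(0,-41,26),T((492,265))),
('top',(0,25,26),T((468,155))),('top',(30,-25,26),T((535,232))),('top',(130,0,24),T((704,172))),
('side',(-55,48,26),S((387,218))),('side',(0,-41,26),S((290,318))),('side',(150,32,26),S((528,490))),('side',(150,-32,26),S((408,525))),('side',(0,25,26),S((385,285)))]
q,e=fit(c,[.5,-.1,-1.57]);print('cradle',q);print(e.round(1).tolist())
for nm in('top','side'):
  print(nm,fit([o for o in c if o[0]==nm],q)[0])
s=[('top',(100,13,24),T((85,75))),('top',(100,-13,24),T((130,75))),('top',(-100,13,24),T((62,430))),('top',(-100,-13,24),T((110,430))),
('side',(-100,13,24),S((45,75))),('side',(100,13,24),S((335,48))),('side',(100,-13,0),S((363,97))),('side',(-100,-13,0),S((75,125)))]
qs,e=fit(s,[.5,.1,0]);print('str',qs);print(e.round(1).tolist())
for nm in('top','side'):
  print(nm,fit([o for o in s if o[0]==nm],qs)[0])
post=np.array([p2w('top',T((210,140)),.045)[0],p2w('side',S((324,97)),.045)[0]]);print('post',post)
R=np.array([[np.cos(q[2]),-np.sin(q[2])],[np.sin(q[2]),np.cos(q[2])]])
for n,p in (('post',post.mean(0)),('b1',p2w('side',S((238,460)),0)[0]),('b2',p2w('side',S((240,545)),0)[0]),('b1t',p2w('top',T((610,338)),.042)[0]),('b2t',p2w('top',T((706,360)),.042)[0]),('stud',p2w('top',T((537,28)),.02)[0]),('set',p2w('top',T((675,20)),.085)[0]),('str',np.r_[qs[:2],0])):
    print(n,p.round(3),'cradle',((p[:2]-q[:2])@R).round(3))
E
```

```text
cradle [ 0.58212812 -0.09847477 -1.46310679]
[[0.6, -0.4], [1.2, 0.2], [-1.0, -1.4], [-0.5, 0.7], [1.1, -0.5], [0.8, 0.5], [1.5, -0.2], [-0.4, -1.5], [-3.8, -1.2], [0.3, -0.3], [-0.2, -0.2], [0.6, -0.1]]
top [ 0.58118456 -0.09638219 -1.45571016]
side [ 0.58225659 -0.10015654 -1.46537188]
str [ 0.55444207  0.11370871 -0.05264736]
[[-0.2, -0.8], [0.1, -0.4], [0.0, -0.3], [-0.1, 0.0], [-0.9, -0.2], [4.2, -0.8], [-0.3, 0.4], [-6.1, 1.1]]
top [ 0.5532449   0.11359484 -0.05332157]
side [ 0.55657487  0.11438453 -0.04724337]
post [[0.61102958 0.05021065 0.045     ]
 [0.61173555 0.04626415 0.045     ]]
post [0.611 0.048 0.045] cradle [-0.143  0.045]
b1 [ 0.505 -0.175  0.   ] cradle [ 0.068 -0.085]
b2 [ 0.494 -0.226  0.   ] cradle [ 0.117 -0.102]
b1t [ 0.501 -0.167  0.042] cradle [ 0.059 -0.088]
b2t [ 0.489 -0.218  0.042] cradle [ 0.109 -0.106]
stud [ 0.679 -0.132  0.02 ] cradle [0.044 0.092]
set [ 0.667 -0.2    0.085] cradle [0.11  0.073]
str [0.554 0.114 0.   ] cradle [-0.214 -0.005]
```

```bash
cat >> h.py <<'E'
Q=np.array([.5817,-.0983,-1.462])
def Rm(a): return np.array([[np.cos(a),-np.sin(a)],[np.sin(a),np.cos(a)]])
def c2w(p): return Q[:2]+Rm(Q[2])@np.array(p)
def w2c(p): return Rm(Q[2]).T@(np.array(p)[:2]-Q[:2])
Z=r.tip_extent+.005
def rot(a):  # tool down, tool x along world heading a (or opposite), whichever wrist 6 likes
    best=None
    return np.array([[np.cos(a),np.sin(a),0],[np.sin(a),-np.cos(a),0],[0,0,-1.]])
def wrist(xy,a):
    c=[]
    for k in(0,np.pi):
        q=r.inverse_kinematics(np.r_[xy,.15],rot(a+k))
        if q is not None:c.append((abs(q[5]),k))
    return min(c)[1]
def look(f=None,cams=('top','side')):
    out=[]
    for n in cams:
        im=(save(n,n+f) if f else r.grab_frame(n)).astype(int)
        m=((im[...,0]>120)&(im[...,1]<75)&(im[...,2]<75)).astype(np.uint8)
        k,_,st,ce=cv2.connectedComponentsWithStats(m)
        P=[]
        for i in range(1,k):
            if st[i,4]<8: continue
            w=p2w(n,ce[i],.020 if n=='side' else .023)[0]; c=w2c(w)
            if -.36<c[0]<.2 and abs(c[1])<.2: P.append(c)
        print(n,np.round(P,3).tolist(),end=' ')
        if len(P)==2:
            a,b=sorted(P,key=lambda p:p[0]);d=b-a;o=(a+b)/2
            print('mid',o.round(4),'ang',round(np.arctan2(d[1],d[0]),3),'len',round(np.hypot(*d),3),end='');out.append((n,o,np.arctan2(d[1],d[0])))
        print()
    s=r.get_state();print('t',round(s['clock'],1),'F',np.round(s['force'],1));return out
E
python3 - <<'E'
from h import *
look()
r.command_gripper(0.0,30);print(r.tip_extent)
qs=np.array([.5542,.1137,-.0526]);cor=qs[:2]+Rm(qs[2])@[.04,0]
def fist(phi,gap=0):
    return cor+Rm(qs[2]+phi)@np.array([-.128,.013+.011+gap])
a=qs[2]-np.pi/2
k=wrist(fist(.5),a+.5);print(k)
st=fist(0,.015)
r.move_pose(np.r_[st,.12],rot(a+k));r.line_to(np.r_[st,Z],v=.15)
for phi in np.arange(0,1.01,.125):
    r.line_to(np.r_[fist(phi),Z],rot(a+k+phi),v=.08)
look('1.png')
E
```

```text
top [[-0.199, 0.086], [-0.228, -0.097]] mid [-0.2134 -0.0055] ang 1.411 len 0.186
side [[-0.202, 0.09], [-0.232, -0.093]] mid [-0.2171 -0.0017] ang 1.412 len 0.185
t 1.0 F [-1.1  0.3  0.2]
0.022
3.141592653589793
top [[-0.238, 0.078]] 
side [[-0.241, 0.082]] 
t 7.7 F [ 0.2  0.2 -0.4]
```

```bash
python3 - <<'E'
from h import *
s=r.get_state();p=np.array(s['position']);print(w2c(p[:2]),p[2])
b=p[:2]-np.array([0,-.02])*1.0
r.line_to(np.r_[p[:2]+[0,.02],Z],v=.15)
r.line_to(np.r_[p[:2]+[-.06,.06],.2],v=.3)
look('2.png')
E
```

```text
[-0.12866309 -0.06873018] 0.026831680600238217
top [[-0.238, 0.078], [-0.109, -0.055]] mid [-0.1736  0.0116] ang -0.798 len 0.185
side [[-0.241, 0.082], [-0.111, -0.051]] mid [-0.1761  0.0156] ang -0.798 len 0.185
t 8.9 F [-0.1  0.1 -1.2]
```

View pics/side2.png

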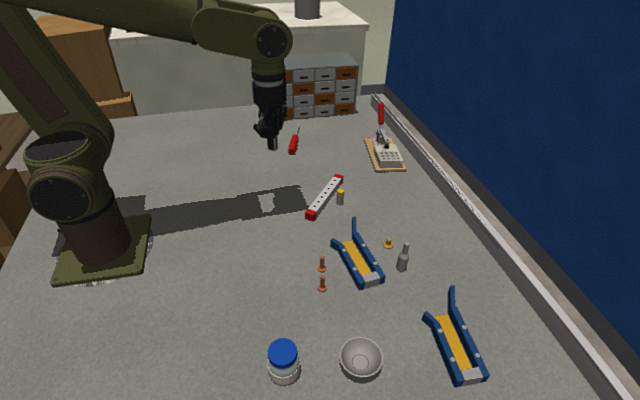

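The stringer (caps at (344,178) and (311,215)) now lies at -0.80 rad on the near side of the post (340,196). Next I push the trailing end from its far side to line the stringer up with the bay.

```bash
python3 - <<'E'
from h import *
c0=np.array([-.175,.0135]);th0=-.798;cor=c0+Rm(th0)@[.035,0]
fist=lambda th,gap=0:c2w(cor+Rm(th)@np.array([-.123,.024+gap]))
a=lambda th:Q[2]+th-np.pi/2
k=wrist(fist(-.4),a(-.4))
st=fist(th0,.015)
r.move_pose(np.r_[st,.13],rot(a(th0)+k));r.line_to(np.r_[st,Z],v=.15)
for th in np.linspace(th0,-.03,7):
    r.line_to(np.r_[fist(th),Z],rot(a(th)+k),v=.08)
r.line_to(np.r_[fist(-.03,.02),Z],v=.15)
p=c2w([-.33,.03]);r.line_to(np.r_[p,.15],v=.3)
look('3.png')
E
```

```text
top [[-0.095, -0.029]] 
side [[-0.097, -0.023]] 
t 14.1 F [-0.7 -0.6 -1. ]
```

```bash
python3 - <<'E'
from h import *
p=c2w([-.42,-.1]);a=Q[2];k=wrist(c2w([-.2,0]),a);print(k)
r.move_pose(np.r_[p,.15],rot(a+k))
look('4.png')
E
```

```text
3.141592653589793
top [[-0.278, -0.01], [-0.094, -0.028]] mid [-0.1863 -0.0188] ang -0.099 len 0.185
side [[-0.282, -0.006], [-0.097, -0.023]] mid [-0.1895 -0.0144] ang -0.095 len 0.186
t 15.7 F [ 0.4 -0.5  0.4]
```

```bash
python3 - <<'E'
from h import *
c0=np.array([-.188,-.0165]);th0=-.097;th1=.12;cor=c0+Rm(th0)@[.035,0]
fist=lambda th,gap=0:c2w(cor+Rm(th)@np.array([-.123,.024+gap]))
a=lambda th:Q[2]+th-np.pi/2
k=wrist(fist(0),a(0))
r.move_pose(np.r_[fist(th0,.015),.08],rot(a(th0)+k));r.line_to(np.r_[fist(th0,.015),Z],v=.15)
for th in np.linspace(th0,th1,3): r.line_to(np.r_[fist(th),Z],rot(a(th)+k),v=.08)
r.line_to(np.r_[fist(th1,.015),Z],v=.15)
r.line_to(np.r_[fist(th1,.015),.08],v=.3)
k=wrist(c2w([-.2,0]),Q[2])
r.move_pose(np.r_[c2w([-.42,-.1]),.12],rot(Q[2]+k))
look('5.png')
E
```

```text
top [[-0.094, -0.018], [-0.279, -0.036]] mid [-0.1865 -0.0273] ang 0.098 len 0.185
side [[-0.282, -0.033], [-0.097, -0.014]] mid [-0.1897 -0.0235] ang 0.1 len 0.186
t 21.1 F [ 0.2 -0.2  0.6]
```

```bash
python3 - <<'E'
from h import *
c0=np.array([-.188,-.0255]);th=.1
P=lambda s:c2w(c0+Rm(th)@np.array([-.111+s,0]))
a=Q[2]+th;k=wrist(P(0),a)
r.move_pose(np.r_[P(-.02),.08],rot(a+k));r.line_to(np.r_[P(-.02),Z],v=.15)
r.line_to(np.r_[P(.095),Z],v=.07);print(r.get_state()['force'])
r.line_to(np.r_[P(.06),Z],v=.15)
r.line_to(np.r_[c2w([-.36,-.08]),.12],v=.3)
look('6.png')
E
```

```text
[0.43817961 0.59467544 0.1264968 ]
top [[-0.004, -0.009], [-0.187, -0.027]] mid [-0.0957 -0.0181] ang 0.097 len 0.185
side [[-0.191, -0.023], [-0.006, -0.006]] mid [-0.0981 -0.0145] ang 0.095 len 0.186
t 25.2 F [-0.4 -0.5 -0.4]
```

```bash
python3 - <<'E'
from h import *
c0=np.array([-.097,-.016]);th=.096
P=lambda s:c0+Rm(th)@np.array([-.111+s,0])
a=Q[2]+th;k=wrist(c2w(P(0)),a)
r.move_pose(np.r_[c2w(P(-.02)),.08],rot(a+k));r.line_to(np.r_[c2w(P(-.02)),Z],v=.15)
p0=P(.07)
r.line_to(np.r_[c2w(p0),Z],v=.07)
F=lambda:Rm(Q[2]).T@np.array(r.get_state()['force'])[:2]
print('F',F())
x=p0[0]
while x<-.085:
    x+=.006; f=(x-p0[0])/(-.083-p0[0]); y=p0[1]*(1-f)
    r.line_to(np.r_[c2w([x,y]),Z],rot(Q[2]+th*(1-f)+k),v=.05); g=F(); print(round(x,4),g.round(1))
    if np.hypot(*g)>15: break
r.line_to(np.r_[c2w([x-.03,y]),Z],v=.15)
r.line_to(np.r_[c2w([-.33,-.1]),.14],v=.3)
look('7.png')
E
```

```text
F [-0.34830091  0.58189245]
-0.1318 [ 0.5 -0.1]
-0.1258 [-0.4 -0.1]
-0.1198 [0.2 0. ]
-0.1138 [0.4 0.3]
-0.1078 [ 0.7 -0.4]
-0.1018 [-0.1 -0.1]
-0.0958 [ 1.1 -0.7]
-0.0898 [-0.2 -0.6]
-0.0838 [0.1 0.1]
top [[0.119, -0.003], [-0.067, -0.002]] mid [ 0.0262 -0.0027] ang -0.005 len 0.185
side [[-0.068, 0.002], [0.117, 0.0]] mid [0.0243 0.0012] ang -0.011 len 0.185
t 31.7 F [-0.4 -0.4 -0.2]
```

```bash
python3 - <<'E'
from h import *
k=wrist(c2w([-.1,0]),Q[2]);R=rot(Q[2]+k)
r.move_pose(np.r_[c2w([-.11,0]),.08],R);r.line_to(np.r_[c2w([-.11,0]),Z],v=.15);r.line_to(np.r_[c2w([-.087,0]),Z],v=.08)
x=-.085;f0=Rm(Q[2]).T@np.array(r.get_state()['force'])[:2]
while x<-.072:
    x+=.0015;r.line_to(np.r_[c2w([x,0]),Z],v=.03);g=Rm(Q[2]).T@np.array(r.get_state()['force'])[:2];print(round(x,4),g.round(1))
    if g[0]<-6: break
r.line_to(np.r_[c2w([x-.03,0]),Z],v=.15)
r.line_to(np.r_[c2w([-.33,-.1]),.16],v=.3)
look('8.png')
E
python3 - <<'E'
import cv2
s=cv2.imread('pics/side8.png')[170:300,270:420]
cv2.imwrite('pics/c8.png',cv2.resize(s,(690,598),interpolation=cv2.INTER_CUBIC))
E
```

```text
-0.0835 [0.  0.6]
-0.082 [ 0.1 -0.5]
-0.0805 [-0.2  0.3]
-0.079 [-5.4  1.2]
-0.0775 [-11.4   0.5]
top [[0.12, -0.003], [-0.065, -0.002]] mid [ 0.0279 -0.0024] ang -0.008 len 0.185
side [[-0.066, 0.002], [0.119, 0.0]] mid [0.0265 0.0013] ang -0.012 len 0.184
t 36.4 F [-0.1 -0.7 -0.2]
```

View pics/c8.png

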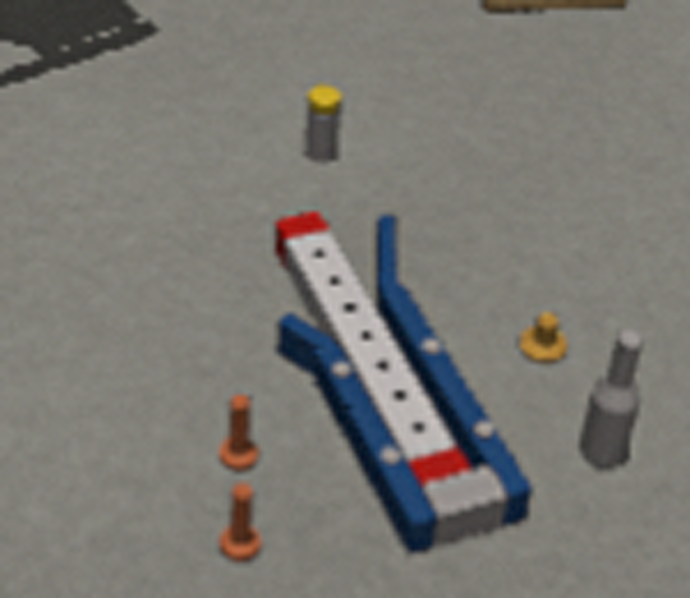

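The crop shows the leading red cap (440,465) tight against the steel stop (465,490). The stringer is flat between the cheeks, the bystanders haven't moved, and the force rose on contact with the stop.

```bash
python3 -c "
from workcell import r
print(r.hand_in())"
```

```text
the job is handed in; nothing more can be done
None
```

I pushed the stringer flat past the post and into the bay until it was home against the stop, with the other hardware left in place and the arm clear, then handed the job in at about 36 s; the hand-in gave no verdict.

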